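# Half exposure: place the specimen and hold the lamp shutter half open

## Robot

A 6-joint arm with a two-finger parallel gripper is mounted at the origin on the work surface. World frame = base frame: x ahead of the robot, y to its left, z up, the work surface at z = 0. Lengths are in m, angles in rad, forces in N, time in s.
With the tool pointing down it reaches from about 0.425 to 0.95 m from the base axis. Payload 3.5 kg.
Tool frame: the origin (TCP) lies midway between the tips of the shut fingers; the grasp point (between the pads) lies 19 mm behind it; z points along the fingers, y is the line along which they close (so a half turn about z gives the same grasp; the last joint's range is limited). The gripper opens to 85 mm and grips with 20 to 120 N. Pads are 22 mm wide; open, the fingers measure 114 mm over their backs; the gripper's body (76 mm by 85 mm) begins 54 mm behind the grasp point. The pads swing forward as they close: fully open they stand 13 mm farther back than shut.
Start: joints at [-1.316, 0.286, 1.577, -0, 1.279, -0.15], TCP at [0.266, -0.62, 0.231] pointing down, gripper open.
Joint ranges: [-2.77, 2.77], [-0.9, 2.22], [0.21, 2.48], [-1.53, 4.67], [0.24, 2.81], [-2.84, 2.84]. Speed limits (rad/s): [2.79, 2.79, 3.14, 3.14, 3.14, 3.14].

## Interface

Orientations are given as a unit quaternion [x, y, z, w].
In Python, from plant import get_state, read_camera, ctrl gives the robot as it stands.
- The arm moves only by the shell command python3 -m crank 'ROWS' [FORCE]. ROWS is JSON, a list of rows, each a list of 3 entries, a list of its own where there are three numbers: the shift along the tool's x, y, z in mm, then the turn about the tool's z in degrees, then the closure in counts, from 0 (fully open) to 255 (shut). In form: [[[tx, ty, tz], yaw, claw], ...]. A call has 1 to 10 rows; each row is the pose to reach, as a shift and turn from the pose commanded when the call began, along the tool's axes at that moment; what a row does not reach only later rows make up. A row lasts 1/10 s, in which the tool goes at most 50 mm and 8.59 degrees, less where a joint would pass 70% of its speed; a pose out of reach is approached as far as the arm can. A call with a gripper value outside its range is refused whole. The fingers move at their own pace and stop on an object; FORCE is the grip in N (left out, the last holds). Time passes only in rows, so rows that repeat a pose let the fingers close. It gives the time, the measured TCP pose, the force, the opening and the grip force at its end, in the units of the state.
- get_state(): the state, without advancing time (a new reading comes with each control period).
- read_camera(name): name is "scene" or "top" or "wrist"; returns a dict with "frame" (384x512x3 uint8, blue, green, red), "range_z" (384x512 float32, m along the optical axis (not along the pixel's ray), 0 where there is no reading), "vfov" (degrees; the focal length in pixels is half the picture's height over the tangent of half this angle, whatever the lens; pixels are square), "cx", "cy" (the principal point, pixels), "k1" (the pictures are not rectified: a ray, as slopes to the right and down, at radius r is drawn at 1 + k1 r^2 times it, then the intrinsics apply), "origin" and "orientation" of the camera in the world. Camera axes: x right, y down, z forward; pixel columns grow to the right and rows downward; lengths in m; the calibration is good to about 2 mm. A picture is of the moment at which its call begins.
- ctrl.sign_off(): hands the job in; it is judged then, once.
The state is a dict: "time": time; "qpos": joint angles; "dq": joint speeds; "joint_efforts": joint torques, N m; "eef_pos": TCP position; "tcp_rot": TCP orientation; "contact_force": force on the tool from outside, world axes, zero at the start; "wrist_torque": the same for the moment, N m; "opening": opening from 0.0 (shut) to 1.0 (fully open); "finger_force": force on a finger pad.
Only numpy, scipy, OpenCV 4.12 (cv2) and the standard library are available. Lean on these libraries where they do the work, as an engineer would, in place of code of your own. Each camera call takes 0.05 s, during which the arm holds its last target. There are 200 camera calls.

## Task

Slide the round specimen holder along the table, without lifting or tipping it, until it stands wholly inside the ring painted in front of the lamp, keeping the lamp's sprung shutter shut meanwhile. Then slide the shutter's tab against its spring to the half-travel mark, never opening it beyond about two thirds, and finish while holding it still there with the gripper: do not let go, the spring would shut it. Leave the other things on the table where they are.

Things in the scene. Friction and masses are not known exactly. Their poses are not given: they have to be found in the camera images.
- holder_center (a point): centre, half-way up, of the loose specimen holder: a flat round black disc, 90 mm diameter, 22 mm high, about 0.45 kg (varies), flat on the table, with a shallow glass dish (62 mm diameter, 12 mm high) fixed on top, 34 mm in all. The point is 11 mm above the table. Too wide to grasp across: push it by its side.
- ring_center (a point): centre, on the table, of the black ring painted in front of the lamp's window (inner diameter 106, outer 118 mm, flat paint that nothing catches on): where the holder must stand. Its axes are those of the shutter unit: x is the direction in which the shutter opens, the lamp lies towards +y, z up.
- half_mark (a point): point on top of the shutter housing, 104 mm above the table, mid-way along the tab's slot, at the longer pair of white marks (shorter marks: the two ends of travel). At half travel the tab's centre stands exactly over it. x is the opening direction, level and along the slot. The ring's centre lies 30 mm towards -x and 150 mm towards -y of it.
- tab_center (a point): centre of the shutter's upright aluminium tab that stands above the slot: 14 mm along the opening direction, 26 mm across it, 32 mm high; its top is 139 mm and its underside 107 mm above the table, the housing's top is at 104 mm. Same axes as half_mark (x = opening direction). It can be pinched from above or pushed from its -x side.
- gate (a joint): travel of the shutter in m: 0 shut (its start), 0.060 fully open, 0.030 half. A spring pulls it shut with about 2.3 N when shut, rising 1.5 N per 10 mm: about 7 N at half travel, 11 N fully open.
- oil_bottle_mid (a point): bystander: small amber bottle, 28 mm diameter, 55 mm high, stands beside the lamp's front; point at its centre
- adapter_ring_mid (a point): bystander: brass ring lying flat, 36 mm diameter, 14 mm high, on the other side of the lamp's front; point at its centre
- optical_post_mid (a point): bystander: steel post 15 mm in diameter, 75 mm high, on a round 40 mm foot, far side; point half-way up
- slide_box_mid (a point): bystander: white box 55 x 85 x 28 mm, far side; point at its centre
- driver_mid (a point): bystander: screwdriver 160 mm long lying on the robot's right; point on it
- clamp_mid (a point): bystander: black L-shaped table clamp 45 x 30 x 59 mm, far side; point near its middle
- lens_case_mid (a point): bystander: grey case 36 x 36 x 20 mm on the robot's right; point at its centre
- shutter_unit: the bolted-down lamp with its shutter; origin on the table under half_mark, same axes. Its black housing measures 150 mm along x, 50 mm along y, 104 mm high (10 mm foot: 190 by 64 mm), with a 40 mm square window in its -y face; the grey lamp house, 94 mm high, joins it behind and reaches to y = +132 mm.
There are look-alikes about, which are no part of the job. Leave any blue, brown or purple look-alike of the part that bears holder_center alone.

How it is judged:
By the outcome, as a careful person would: the job done as asked, in the order asked, and still so for the second after the job is handed in, while the arm keeps its last pose, push and grip.
It also fails if it takes over 56 s, if anything falls off the work surface, if the arm or the gripper's body presses on something with over 40 N, if the wrist force passes 120 N, or if a joint passes its speed limit or range.

## Working session

There is one attempt and no reset: what is moved stays moved. The work goes in short steps, Python scripts to look and compute and a shell command to move; the robot and the scene stay as the last step left them, time stands still between calls to the robot, and variables do not carry over. Pictures are saved under pics/ and viewed, at most 10 in all, crops included, and the job is handed in when it is done.

```bash
mkdir -p pics; ls
cat > h.py <<'E'
import numpy as np, cv2, pickle
from scipy.spatial.transform import Rotation as R
def snap(name):
    from plant import read_camera
    d=read_camera(name); pickle.dump(d,open(f'pics/{name}.pkl','wb')); return d
def load(name): return pickle.load(open(f'pics/{name}.pkl','rb'))
def K(d):
    f=d['frame'].shape[0]/2/np.tan(np.radians(d['vfov'])/2)
    return np.array([[f,0,d['cx']],[0,f,d['cy']],[0,0,1.]]),np.array([d['k1'],0,0,0,0.])
def rays(d,uv):
    k,D=K(d); p=cv2.undistortPoints(np.array(uv,float).reshape(-1,1,2),k,D)[:,0]
    return np.c_[p,np.ones(len(p))]
def world(d,uv,z=None):
    """z None: use depth; else intersect plane z"""
    r=rays(d,uv); M=R.from_quat(d['orientation']).as_matrix(); o=np.array(d['origin']); w=r@M.T
    if z is None:
        uvi=np.round(np.array(uv)).astype(int).reshape(-1,2); s=d['range_z'][uvi[:,1],uvi[:,0]]
    else: s=(z-o[2])/w[:,2]
    return o+w*s[:,None]
def pix(d,P):
    M=R.from_quat(d['orientation']).as_matrix(); k,D=K(d)
    p=(np.atleast_2d(P)-d['origin'])@M
    return cv2.projectPoints(p.reshape(-1,1,3),np.zeros(3),np.zeros(3),k,D)[0][:,0]
E
python3 - <<'E'
from h import *
a=snap('scene');b=snap('top')
cv2.imwrite('pics/scene.png',a['frame']);cv2.imwrite('pics/top1.png',cv2.resize(b['frame'],(800,600)))
for d in(a,b): print(d['origin'],d['orientation'],d['vfov'])
from plant import get_state
s=get_state();print(s['time'],s['eef_pos'],s['tcp_rot'],s['contact_force'])
print(R.from_quat(s['tcp_rot']).as_matrix().round(3))
E
```

```text
pics
[1.10173016 0.40185486 0.64324986] [ 0.36405437  0.815217   -0.41362115 -0.17833453] 51.09875849906592
[ 0.48494229 -0.09160555  1.10902435] [-0.70406295  0.70819361 -0.03720508  0.0370533 ] 45.731140542508946
0.1 [ 0.26570703 -0.61986177  0.23008117] [ 9.79592587e-01  2.00990650e-01 -5.60689875e-05 -1.05825548e-03] [-0.62459759 -0.32987411 -0.72161431]
[[ 0.919  0.394 -0.001]
 [ 0.394 -0.919  0.002]
 [ 0.    -0.002 -1.   ]]
```

View pics/top1.png

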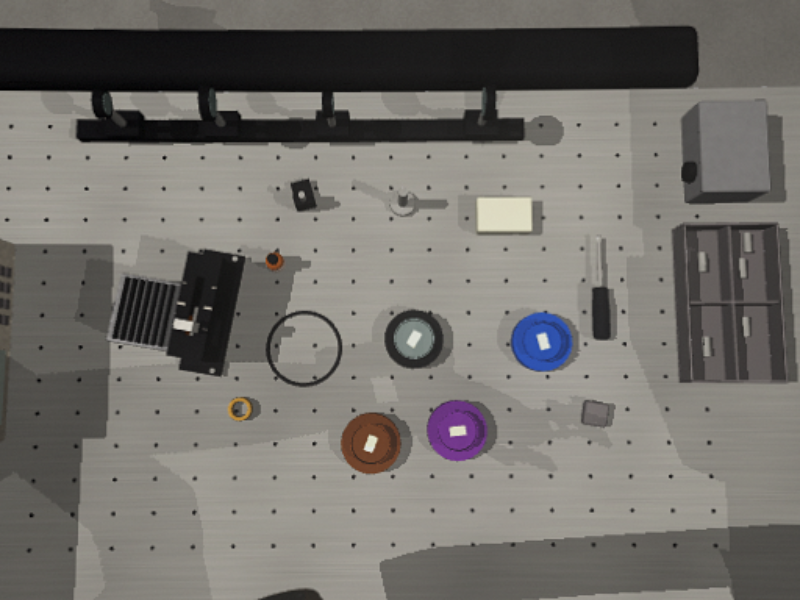

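View pics/scene.png

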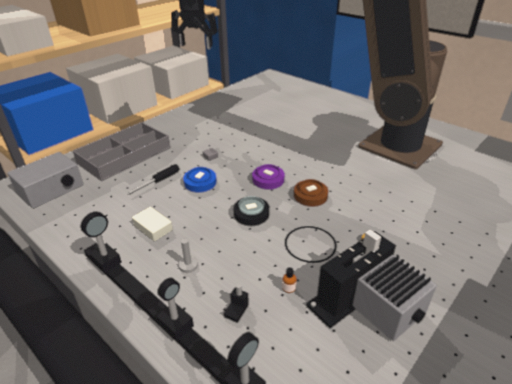

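Top view (800x600): the black holder with the glass dish is at (413,338). The look-alikes are blue (542,341), brown (371,442) and purple (457,430). The ring is at (304,348), the tab near (184,325), the bottle at (274,260) and the brass ring at (239,408). By the description I choose the black one at (413,338).

```bash
cat > m.py <<'E'
from h import *
d=load('top'); g=cv2.cvtColor(d['frame'],cv2.COLOR_BGR2GRAY); sc=512/800
# all-pixel world map
H,W=g.shape; uu,vv=np.meshgrid(np.arange(W),np.arange(H)); P=world(d,np.c_[uu.ravel(),vv.ravel()]).reshape(H,W,3)
ctr=lambda x,y:(int(x*sc),int(y*sc))
# ring: dark, low
m=((g<60)&(P[...,2]<.006)); x,y=ctr(304,348)
box=np.zeros_like(m); box[y-30:y+30,x-30:x+30]=1; m&=box
n,l,st,_=cv2.connectedComponentsWithStats(m.astype(np.uint8)); i=1+np.argmax(st[1:,4])
q=np.c_[np.where(l==i)][:,::-1]; w=world(d,q,0.0)[:,:2]
fit=lambda w:np.linalg.lstsq(np.c_[2*w,np.ones(len(w))],(w**2).sum(1),rcond=None)[0]
c=fit(w); ring=c[:2]; print('ring',ring,'r',np.sqrt(c[2]+ring@ring),len(w))
x,y=ctr(413,338); box[:]=0; box[y-26:y+26,x-26:x+26]=1
for lo,hi in((.012,.028),(.028,.045)):
  w=P[box&(P[...,2]>lo)&(P[...,2]<hi)][:,:2].astype(np.float32); (cc,rr)=cv2.minEnclosingCircle(w); print('holder',cc,rr,len(w),np.median(w,0))
# housing top
x,y=ctr(200,315); box[:]=0; box[y-55:y+55,x-60:x+60]=1
w=P[box&(abs(P[...,2]-.104)<.004)][:,:2].astype(np.float32); print('housing',cv2.minAreaRect(w),len(w))
w=P[box&(abs(P[...,2]-.139)<.006)][:,:2].astype(np.float32); print('tab',cv2.minAreaRect(w),len(w),w.mean(0), P[box][:,2].max())
for n,(a,b) in dict(bottle=(274,260),brass=(239,408),blue=(542,341),brown=(371,442),purple=(457,430),post=(403,200)).items():
  print(n,world(d,[ctr(a,b)],.02)[0].round(3))
cv2.imwrite('pics/crop.png',cv2.resize(d['frame'][130:270,60:300],None,fx=3.3,fy=3.3,interpolation=cv2.INTER_CUBIC))
E
python3 m.py
```

```text
ring [0.53366249 0.04546448] r 0.056297980694558096 293
holder (0.5454843044281006, -0.12468809634447098) 0.04500396177172661 971 [ 0.54454947 -0.12388296]
holder (0.5437913537025452, -0.12735213339328766) 0.0410158708691597 132 [ 0.54667157 -0.12592661]
housing ((0.5897690057754517, 0.1873314082622528), (0.05305147543549538, 0.14981667697429657), 79.54545593261719) 1313
tab ((0.5599570870399475, 0.19240152835845947), (0.02783203125, 0.013860562816262245), 79.84941864013672) 89 [0.5600914  0.19231445] 1.1090243483299207
bottle [0.669 0.09  0.02 ]
brass [0.443 0.141 0.02 ]
blue [ 0.541 -0.319  0.02 ]
brown [ 0.392 -0.059  0.02 ]
purple [ 0.408 -0.189  0.02 ]
post [ 0.762 -0.109  0.02 ]
```

View pics/crop.png

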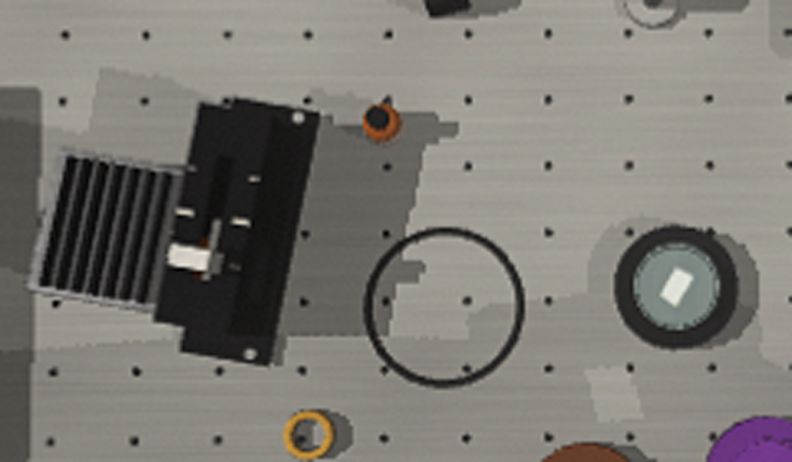

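The close crop confirms it: black disc with the greenish dish at (677,287), ring at (444,307), tab (190,258) at the shut end of the slot. The measured housing, tab and ring agree with the given geometry, with the opening direction at -10.3°. I'll push with the half-open fingers as a cradle.

```bash
cat > go.py <<'E'
import sys,numpy as np
from plant import get_state
from scipy.spatial.transform import Rotation as R
def go(x,y,z,yaw):  # yaw: world angle of tool x, deg
    s=get_state(); M=R.from_quat(s['tcp_rot']).as_matrix(); d=M.T@(np.array([x,y,z])-s['eef_pos'])*1000
    cur=np.degrees(np.arctan2(M[1,0],M[0,0])); print('t',s['time'],'shift',d.round(1),'turn',round(-((yaw-cur+180)%360-180),1),'open',s['opening'],'F',np.round(s['contact_force'],1))
if __name__=='__main__': go(*map(float,sys.argv[1:5]))
E
python3 go.py .551 -.205 .12 94
```

```text
t 0.1 shift [ 425.6 -268.8  110.8] turn -70.8 open 1.0028238098424855 F [-0.6 -0.3 -0.7]
```

```bash
python3 -m crank '[[[40,-25,0],-8,105],[[80,-50,10],-16,105],[[120,-75,25],-24,105],[[160,-100,40],-32,105],[[200,-125,55],-40,105],[[240,-150,70],-48,105],[[280,-178,80],-56,105],[[320,-204,90],-62,105],[[360,-230,100],-67,105],[[400,-255,110],-71,105]]'; python3 -m crank '[[[26,-14,0],0,105],[[26,-14,0],0,105],[[26,-14,0],0,105]]'; python3 go.py .551 -.205 .006 94
```

```text
time: 1.1
eef_pos: [0.5336, -0.2265, 0.1206]
tcp_rot: [0.68, 0.734, -0.0, -0.0]
contact_force: [0.9, 0.2, -0.7]
opening: 0.588
finger_force: 0.0
time: 1.4
eef_pos: [0.5171, -0.2031, 0.121]
tcp_rot: [0.68, 0.733, -0.0, -0.0]
contact_force: [0.2, -0.4, -0.4]
opening: 0.592
finger_force: 0.0
t 1.4 shift [ -4.5  33.7 115. ] turn 0.3 open 0.5924565172767188 F [ 0.2 -0.4 -0.4]
```

```bash
python3 -m crank '[[[-4,17,0],0,105],[[-4,34,0],0,105],[[-4,34,30],0,105],[[-4,34,60],0,105],[[-4,34,90],0,105],[[-4,34,108],0,105],[[-4,34,115],0,105],[[-4,34,115],0,105]]'; python3 go.py .5485 -.1745 .006 94
python3 - <<'E'
from h import *
d=snap('scene'); u,v=pix(d,[.545,-.17,.02])[0].astype(int); print(u,v)
cv2.imwrite('pics/s2.png',cv2.resize(d['frame'][max(v-90,0):v+60,max(u-100,0):u+100],None,fx=3.5,fy=3.5,interpolation=cv2.INTER_CUBIC))
E
```

```text
time: 2.2
eef_pos: [0.551, -0.206, 0.0056]
tcp_rot: [0.681, 0.732, -0.0, -0.001]
contact_force: [-0.0, 0.7, -0.6]
opening: 0.591
finger_force: 0.0
t 2.2 shift [31.6 -0.2 -0.4] turn 0.1 open 0.5912645377810611 F [-0.   0.7 -0.6]
238 198
```

View pics/s2.png

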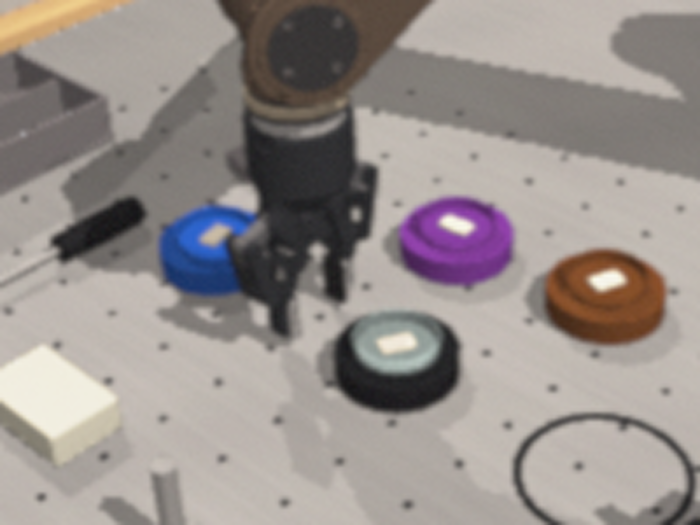

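The fingers are down behind the black holder (at about (395,360) in the crop) and clear of the blue and purple ones. Next is a slow push along tool x.

```bash
python3 -m crank '[[[10,0,0],0,105],[[20,0,0],0,105],[[26,0,0],0,105],[[32,0,0],0,105],[[38,0,0],0,105],[[46,0,0],0,105],[[54,0,0],0,105],[[62,0,0],0,105],[[70,0,0],0,105],[[78,0,0],0,105]]';python3 -m crank '[[[8,0,0],0,105],[[16,0,0],0,105],[[24,0,0],0,105],[[32,0,0],0,105],[[40,0,0],0,105],[[48,0,0],0,105],[[56,0,0],0,105],[[64,0,0],0,105],[[70,0,0],0,105],[[75,0,0],0,105]]'
cat > hold.py <<'E'
from h import *
d=snap('top'); H,W=d['range_z'].shape; uu,vv=np.meshgrid(np.arange(W),np.arange(H)); P=world(d,np.c_[uu.ravel(),vv.ravel()]).reshape(H,W,3)
from plant import get_state
e=get_state()['eef_pos']
g=d['frame'].astype(int); sat=g.max(2)-g.min(2)
m=(P[...,2]>.012)&(P[...,2]<.045)&(P[...,1]>e[1]+.014)&(P[...,1]<.115)&(P[...,0]>.45)&(P[...,0]<.64)
w=P[m]; w=w[:,:2].astype(np.float32); print('enc',cv2.minEnclosingCircle(w),len(w))
from scipy.optimize import least_squares
h=cv2.convexHull(w)[:,0]; h=h[h[:,1]>h[:,1].max()-.055]
r=least_squares(lambda c:np.hypot(*(h-c).T)-.045,w.mean(0),loss='soft_l1',f_scale=.001).x; print('fit',r,'ring .5337 .0455','tcp',e)
E
python3 hold.py; python3 go.py .537 -.0025 .006 94
```

```text
time: 3.25
eef_pos: [0.5461, -0.127, 0.0067]
tcp_rot: [0.681, 0.733, 0.0, 0.001]
contact_force: [-0.4, -4.1, 2.7]
opening: 0.586
finger_force: 1.6
time: 4.25
eef_pos: [0.5402, -0.0519, 0.0063]
tcp_rot: [0.681, 0.733, -0.0, -0.0]
contact_force: [0.9, -3.8, 4.5]
opening: 0.586
finger_force: 2.3
enc ((0.0, 0.0), 0.0) 0
t 4.3 shift [48.8  0.6  0.2] turn 0.2 open 0.5902672806081204 F [ 1.4 -1.9  2.1]Traceback (most recent call last):
  File "hold.py", line 9, in <module>
    h=cv2.convexHull(w)[:,0]; h=h[h[:,1]>h[:,1].max()-.055]
      ~~~~~~~~~~~~~~~~~^^^^^
TypeError: 'NoneType' object is not subscriptable
```

Run:
```python
from h import *
d=load('top');a=snap('scene')
u,v=pix(a,[.535,.02,.02])[0].astype(int)
c=cv2.resize(a['frame'][v-60:v+60,u-80:u+80],(400,300),interpolation=cv2.INTER_CUBIC)
cv2.imwrite('pics/s3.png',np.hstack([c,cv2.resize(d['frame'],(400,300))]))
```

```text
(no output)
```

View pics/s3.png

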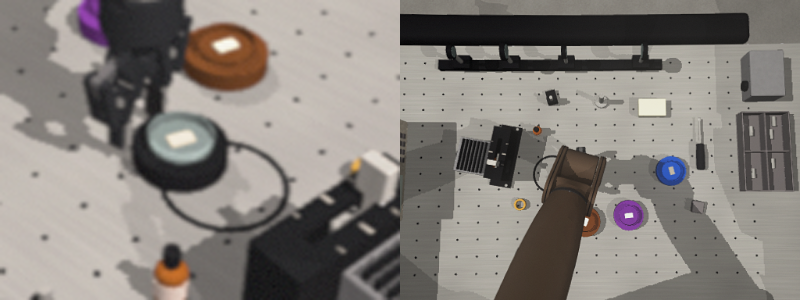

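Left: the holder (180,150) is cradled and entering the ring. Right: the arm hides it from the top camera, so I'll measure with the scene camera instead.

```bash
python3 -m crank '[[[8,0,0],0,105],[[16,0,0],0,105],[[23,0,0],0,105],[[29,0,0],0,105],[[34,0,0],0,105],[[38,0,0],0,105],[[40,0,0],0,105],[[40,0,0],0,105]]'; sed -i "s/snap('top')/snap('scene')/" hold.py; sed -i 's/e\[1\]+.014/e[1]+.012/' hold.py
cat >> hold.py <<'E'
# dark table ring fit too
m=(P[...,2]<.006)&(g.max(2)<50)&(np.abs(np.hypot(P[...,0]-.5337,P[...,1]-.0455)-.056)<.008)
q=np.c_[np.where(m)][:,::-1]; w=world(d,q,0.)[:,:2]; c=np.linalg.lstsq(np.c_[2*w,np.ones(len(w))],(w**2).sum(1),rcond=None)[0]; print('ring(scene)',c[:2],np.sqrt(c[2]+c[:2]@c[:2]),len(w))
u,v=pix(d,[.535,.04,.02])[0].astype(int)
cv2.imwrite('pics/s4.png',cv2.resize(d['frame'][v-45:v+45,u-60:u+60],(600,450),interpolation=cv2.INTER_CUBIC))
E
python3 hold.py
```

```text
time: 5.15
eef_pos: [0.5369, -0.012, 0.006]
tcp_rot: [0.681, 0.733, -0.0, -0.001]
contact_force: [-0.6, -0.1, -0.3]
opening: 0.588
finger_force: 0.1
enc ((0.5365860462188721, 0.033953022211790085), 0.047667402774095535) 924
fit [0.53606326 0.03556085] ring .5337 .0455 tcp [ 0.53690386 -0.01208722  0.00603246]
ring(scene) [0.53694328 0.04829451] 0.054450982366148364 32
```

View pics/s4.png

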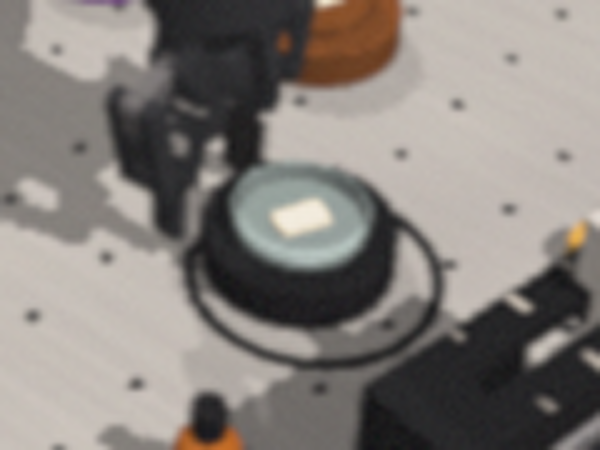

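The holder is about 10 mm short of the ring's centre and laterally centred. I'll push the last 10 mm gently, back off, rise, and check from the top.

```bash
python3 -m crank '[[[3,0,0],0,105],[[6,0,0],0,105],[[8,0,0],0,105],[[9.5,0,0],0,105],[[10.5,0,0],0,105],[[10.5,0,0],0,105],[[5,0,0],0,105],[[-5,0,0],0,105],[[-20,0,0],0,105],[[-40,0,0],0,105]]'; python3 -m crank '[[[0,0,-40],0,105],[[0,0,-90],0,105],[[0,0,-140],0,105],[[-50,0,-185],0,105],[[-100,0,-195],0,105],[[-150,0,-195],0,105],[[-200,0,-195],0,105],[[-200,0,-195],0,105]]'
cat > hold2.py <<'E'
from h import *
d=snap('top'); g=d['frame'].max(2); H,W=g.shape; uu,vv=np.meshgrid(np.arange(W),np.arange(H)); P=world(d,np.c_[uu.ravel(),vv.ravel()]).reshape(H,W,3)
near=np.hypot(P[...,0]-.5337,P[...,1]-.0455)<.075
w=P[near&(P[...,2]>.012)&(P[...,2]<.05)][:,:2].astype(np.float32); print('holder',cv2.minEnclosingCircle(w),len(w))
w=P[near&(P[...,2]>.031)&(P[...,2]<.05)][:,:2].astype(np.float32); print('dish',cv2.minEnclosingCircle(w),len(w))
box=lambda z,t:P[(abs(P[...,2]-z)<t)&(P[...,1]>.14)&(P[...,1]<.25)&(abs(P[...,0]-.59)<.1)][:,:2].astype(np.float32)
w=box(.139,.006); print('tab',cv2.minAreaRect(w),len(w)) if len(w) else 0
u,v=pix(d,[.55,.08,.02])[0].astype(int)
cv2.imwrite('pics/t5.png',cv2.resize(d['frame'][v-70:v+50,u-80:u+80],(800,600),interpolation=cv2.INTER_CUBIC))
E
python3 hold2.py; python3 go.py .5603 .1925 .22 79.7
```

```text
time: 6.2
eef_pos: [0.5404, -0.0536, 0.0065]
tcp_rot: [0.681, 0.733, 0.0, 0.0]
contact_force: [-0.2, 0.5, 0.4]
opening: 0.59
finger_force: 0.0
time: 7.0
eef_pos: [0.5545, -0.2578, 0.2022]
tcp_rot: [0.683, 0.731, -0.0, 0.001]
contact_force: [0.0, 0.8, -0.2]
opening: 0.589
finger_force: 0.0
holder ((0.5305108428001404, 0.04478546604514122), 0.04519238322973251) 1117
dish ((0.5302251577377319, 0.044796381145715714), 0.03053010068833828) 79
tab ((0.5601597428321838, 0.19255700707435608), (0.029282009229063988, 0.013646491803228855), 80.05902862548828) 90
t 7.05 shift [449.   36.4 -19.3] turn 14.2 open 0.5917012616521757 F [-0.8 -0.8 -0.1]
```

View pics/t5.png

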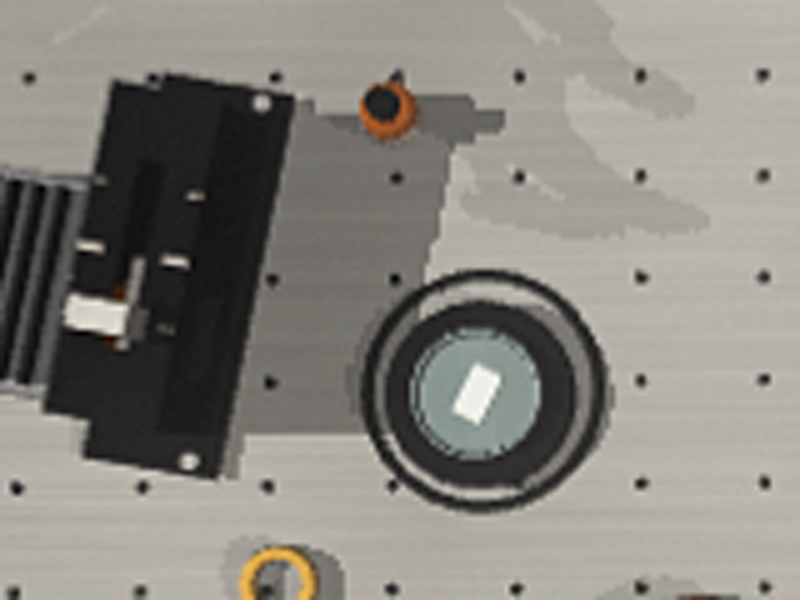

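The holder stands inside the ring with grey visible all round, centre off by about 3 mm of the 8 mm allowed. The tab is still shut at (95,313). I'll check clearances around the tab and go above it.

```bash
python3 - <<'E'
from h import *
d=load('top');H,W=d['range_z'].shape; uu,vv=np.meshgrid(np.arange(W),np.arange(H)); P=world(d,np.c_[uu.ravel(),vv.ravel()])
a=np.radians(-10.2);U=np.array([[np.cos(a),np.sin(a)],[-np.sin(a),np.cos(a)]]); q=(P[:,:2]-[.5602,.1925])@U.T
for x in range(-48,100,8): print(x,[int(1000*P[s,2].max()) if (s:=(abs(q[:,0]*1000-x)<4)&(abs(q[:,1]*1000-y)<5)).any() else -1 for y in(-20,-10,0,10,20)])
E
python3 -m crank '[[[45,4,0],3,105],[[90,8,0],6,105],[[135,12,-5],9,105],[[180,16,-10],14,105],[[225,20,-15],14,105],[[270,24,-20],14,105],[[315,28,-20],14,105],[[360,32,-20],14,105],[[400,36,-20],14,105],[[430,36,-20],14,105]]'; python3 -m crank '[[[18,4,0],0,105],[[18,4,0],0,105],[[18,4,0],0,105]]'; python3 go.py .5602 .1925 .112 79.8
```

```text
-48 [107, 13, 105, 104, 103]
-40 [107, 107, 105, 106, 107]
-32 [106, 109, 106, 108, 108]
-24 [107, 108, 106, 107, 106]
-16 [108, 106, 107, 107, 106]
-8 [105, 142, 141, 143, 106]
0 [108, 141, 142, 142, -1]
8 [108, 142, 140, 140, 107]
16 [107, 106, 107, 108, 107]
24 [107, 107, 97, 106, 107]
32 [107, 106, 95, 107, 105]
40 [106, 107, 101, 107, 106]
48 [106, 107, 103, 106, 106]
56 [109, 106, 106, 104, 107]
64 [107, 105, 109, 108, 107]
72 [105, 106, 107, 108, 108]
80 [108, 106, 106, 107, 108]
88 [106, 108, 107, 105, 107]
96 [105, 109, 108, 106, 106]
time: 8.05
eef_pos: [0.5582, 0.1825, 0.2211]
tcp_rot: [0.764, 0.645, -0.0, -0.001]
contact_force: [0.3, -0.8, -0.1]
opening: 0.588
finger_force: 0.0
time: 8.35
eef_pos: [0.5664, 0.1961, 0.221]
tcp_rot: [0.765, 0.644, -0.0, 0.0]
contact_force: [0.1, 0.0, -0.4]
opening: 0.592
finger_force: 0.0
t 8.35 shift [ -4.5  -5.5 109. ] turn 0.4 open 0.5917495801209731 F [ 0.1  0.  -0.4]
```

```bash
python3 -m crank '[[[-4.5,-5,0],0,105],[[-4.5,-5,0],0,105],[[-4.5,-5,40],0,105],[[-4.5,-5,75],0,105],[[-4.5,-5,98],0,105],[[-4.5,-5,107],0,105],[[-4.5,-5,107],0,105]]' 40; python3 -m crank '[[[0,0,0],0,255],[[0,0,0],0,255],[[0,0,0],0,255],[[0,0,0],0,255],[[0,0,0],0,255],[[0,0,0],0,255],[[0,0,0],0,255],[[0,0,0],0,255]]' 40; python3 go.py .5897 .1873 .114 79.8
```

```text
time: 9.05
eef_pos: [0.5598, 0.1921, 0.113]
tcp_rot: [0.765, 0.644, -0.001, -0.001]
contact_force: [-0.1, 0.4, -0.2]
opening: 0.59
finger_force: 0.0
time: 9.85
eef_pos: [0.5626, 0.193, 0.1166]
tcp_rot: [0.765, 0.644, 0.002, 0.001]
contact_force: [2.6, -2.0, 5.1]
opening: 0.155
finger_force: 43.2
t 9.85 shift [-1.  27.7  2.7] turn 0.4 open 0.15512671544059878 F [ 2.6 -2.   5.1]
```

```bash
python3 -m crank '[[[0,0,-2],0,255],[[0,3,-3],0,255],[[0,6,-3],0,255],[[0,9,-3],0,255],[[0,12,-3],0,255],[[0,15,-3],0,255],[[0,18,-3],0,255],[[0,21,-3],0,255],[[0,24,-3],0,255],[[0,24,-3],0,255]]'; python3 -m crank '[[[0,2,0],0,255],[[0,2,0],0,255],[[0,2,0],0,255]]'; python3 go.py .5897 .1873 .114 79.8
python3 - <<'E'
from h import *
d=snap('scene'); 
u,v=pix(d,[.58,.19,.12])[0].astype(int); print(u,v)
cv2.imwrite('pics/s6.png',cv2.resize(d['frame'][v-45:v+45,u-60:u+60],(800,600),interpolation=cv2.INTER_CUBIC))
E
```

```text
time: 10.85
eef_pos: [0.5836, 0.1891, 0.1166]
tcp_rot: [0.765, 0.644, -0.001, -0.001]
contact_force: [-5.1, 2.2, -0.1]
opening: 0.152
finger_force: 42.4
time: 11.15
eef_pos: [0.5853, 0.1887, 0.1166]
tcp_rot: [0.765, 0.644, -0.001, -0.001]
contact_force: [-5.5, 2.2, 0.1]
opening: 0.154
finger_force: 42.5
t 11.15 shift [-0.7  4.6  2.6] turn 0.4 open 0.15394610099534917 F [-5.5  2.2  0.1]
364 244
```

View pics/s6.png

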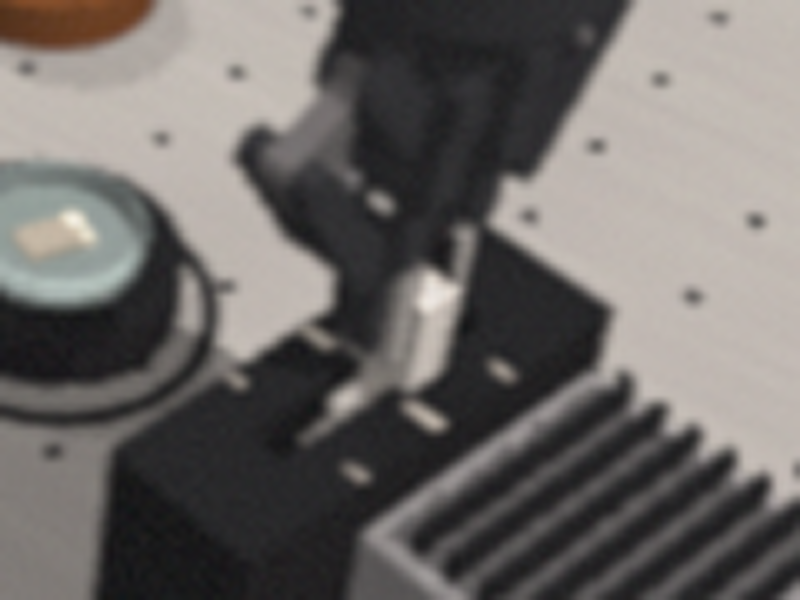

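The gripper holds the tab near the half mark: long mark at (425,415), end marks at (355,472) and (500,368), tab's +y face spanning about (395–445, 290–390). I'll measure the tab against the marks in the same image.

Run:
```python
from h import *
d=load('scene'); s=90/600; f=lambda x,y:((x+.5)*s-.5+364-60,(y+.5)*s-.5+244-45)
a=np.radians(-10.2);U=np.array([[np.cos(a),np.sin(a)],[-np.sin(a),np.cos(a)]]);o=np.array([.5897,.1873])
M=R.from_quat(d['orientation']).as_matrix()
for n,p in dict(half=(425,415),half2=(318,335),openend=(355,472),shutend=(500,368)).items(): print(n,((world(d,[f(*p)],.104)[0,:2]-o)@U.T*1000).round(1))
for p in((398,390),(442,375),(420,310),(460,290)):
  w=(rays(d,[f(*p)])@M.T)[0]; n=np.r_[U[1],0]; t=(.013-n@(np.array(d['origin'])-np.r_[o,0]))/(n@w); X=d['origin']+t*w
  print('face',p,((X[:2]-o)@U.T*1000).round(1),X[2].round(3))
# enhanced profile along crop rows on +y face
c=cv2.cvtColor(d['frame'],cv2.COLOR_BGR2GRAY)[244-45:244+45,364-60:364+60]
for r in(46,50,54): print(r,c[r,52:76])
# depth points on tab's +y face / top
H,W=d['range_z'].shape; uu,vv=np.meshgrid(np.arange(340,390),np.arange(215,270)); uv=np.c_[uu.ravel(),vv.ravel()];P=world(d,uv);q=np.c_[(P[:,:2]-o)@U.T,P[:,2]]*1000
br=d['frame'][uv[:,1],uv[:,0]].max(1); k=(br>150)&(q[:,2]>110)&(q[:,2]<142)&(abs(q[:,1]-13)<6); print(k.sum(),np.percentile(q[k],[3,50,97],axis=0).round(1))
```

```text
half [ 3.4 21.5]
half2 [  3.2 -16.5]
openend [33.9 23.4]
shutend [-26.4  22.7]
face (398, 390) [ 5.2 13. ] 0.108
face (442, 375) [-14.6  13. ] 0.101
face (420, 310) [ 2.8 13. ] 0.136
face (460, 290) [-14.1  13. ] 0.134
46 [ 34  34  35  39  48  57  84 110 132 135 150 198 214 201 188 172 131  71
  35  34  40  39  40  41]
50 [ 42  34  36  43  53  79 104 128 138 128 146 174 187 185 164 116  58  34
  38  40  36  42  41  43]
54 [ 31  51  83 104 108 106 114 122 124 142 171 187 185 166 120  65  39  41
  39  40  52  86 110  96]
77 [[-10.3  10.1 111.6]
 [ -2.5  14.6 130.7]
 [  3.4  16.2 139.2]]
```

Camera against marks, spring force and TCP travel since the grip all agree: travel is about 23 mm, so 7 mm remain.

```bash
python3 -m crank '[[[0,2,0],0,255],[[0,4,0],0,255],[[0,6,0],0,255],[[0,7.5,0],0,255],[[0,7.5,0],0,255],[[0,7.5,0],0,255],[[0,7.5,0],0,255]]'
cat > tab.py <<'E'
from h import *
d=snap('scene')
a=np.radians(-10.2);U=np.array([[np.cos(a),np.sin(a)],[-np.sin(a),np.cos(a)]]);o=np.array([.5897,.1873])
uu,vv=np.meshgrid(np.arange(330,395),np.arange(210,275)); uv=np.c_[uu.ravel(),vv.ravel()];P=world(d,uv);q=np.c_[(P[:,:2]-o)@U.T,P[:,2]]*1000
br=d['frame'][uv[:,1],uv[:,0]].max(1); k=(br>150)&(q[:,2]>110)&(q[:,2]<142)&(abs(q[:,1]-13)<6); print(k.sum(),np.percentile(q[k],[3,50,97],axis=0).round(1),'aim centre 3.5')
from plant import get_state
s=get_state(); print(s['time'],s['eef_pos'],s['contact_force'],'travel',((s['eef_pos'][:2]-np.array([.5626,.193]))@U.T*1000).round(1))
u,v=364,244
cv2.imwrite('pics/s7.png',cv2.resize(d['frame'][v-60:v+60,u-100:u+60],(800,600),interpolation=cv2.INTER_CUBIC))
E
python3 tab.py
```

```text
time: 11.9
eef_pos: [0.5923, 0.1875, 0.1166]
tcp_rot: [0.765, 0.644, -0.002, -0.001]
contact_force: [-6.0, 2.6, 1.4]
opening: 0.153
finger_force: 42.6
78 [[ -3.1   8.9 110.8]
 [  4.6  14.6 129.3]
 [ 10.4  15.8 138.9]] aim centre 3.5
11.95 [0.59230585 0.18747076 0.11661727] [-5.86720934  1.92071683  0.41134969] travel [30.2 -0.2]
```

View pics/s7.png

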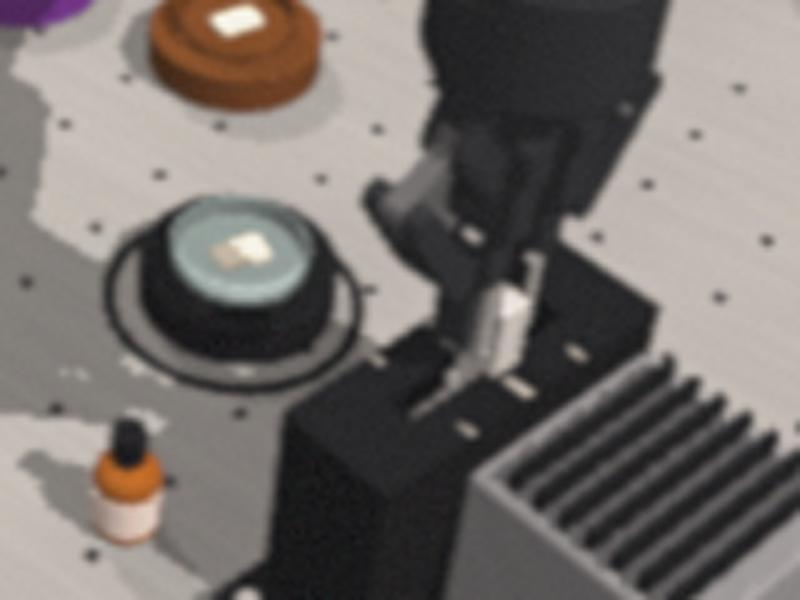

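The tab sits at the long mark (505,335 beside 518,387), travel about 30 mm, and the holder stands inside the ring at (238,290). I'll settle briefly, re-read, and hand in.

```bash
python3 -m crank '[[[0,0,0],0,255],[[0,0,0],0,255],[[0,0,0],0,255],[[0,0,0],0,255],[[0,0,0],0,255]]' && python3 tab.py && python3 -c "
from plant import ctrl; print(ctrl.sign_off())"
```

```text
time: 12.45
eef_pos: [0.5923, 0.1875, 0.1166]
tcp_rot: [0.765, 0.644, -0.002, -0.001]
contact_force: [-5.9, 2.9, 2.3]
opening: 0.156
finger_force: 42.6
78 [[ -3.4   8.7 112.4]
 [  4.6  14.5 130.2]
 [ 11.4  15.8 138.6]] aim centre 3.5
12.5 [0.59229332 0.18746565 0.11661527] [-6.68163473  2.47862838  1.31700645] travel [30.2 -0.2]
the job is handed in; nothing more can be done
None
```

The job is handed in at 12.5 s: the holder stands inside the ring, about 3 mm off centre, and the gripper is holding the shutter tab still at half travel (about 30 mm measured).

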